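Lock the spring-return hand throttle at its run-in setting

ROBOT

A 7-joint arm with a two-finger parallel gripper is mounted at the origin on a cart in front of the work surface, level with it; the furniture and walls round the work are solid. World frame = base frame: x ahead of the robot, y to its left, z up, the work surface at z = 0. Lengths are in mm, angles in rad, forces in N, time in s.
With the tool pointing down it reaches from about 400 to 875 mm from the base axis. Payload 4.4 kg.
Tool frame: the origin (TCP) lies where the fingers leave the gripper's body, on its centre line; the fingertips stand 73 mm ahead of it and the grasp point (between the pads) lies 54 mm ahead of it; z points along the fingers, y is the line along which they close (so a half turn about z gives the same grasp; the last joint's range is limited). The gripper opens to 85 mm and grips with 20 to 120 N. Pads are 22 mm wide; open, the fingers measure 114 mm over their backs; the gripper's body (76 mm by 85 mm) begins 54 mm behind the grasp point. The pads swing forward as they close: fully open they stand 13 mm farther back than shut.
Start: joints at [-1.351, 0.628, 0.038, 1.517, -0.027, 0.996, -0.02], TCP at [183.229, 623.654, 303.913] pointing down, gripper open.
Joint ranges: [-3.06, 3.06], [-0.37, 2.12], [-1.25, 1.32], [0.18, 2.47], [-1.1, 4.24], [0.23, 1.98], [-2.94, 2.94]. Speed limits (rad/s): [2.57, 2.57, 3.14, 3.14, 3.14, 3.14, 3.14].

INTERFACE

Orientations are given as [roll, pitch, yaw] about the fixed x, y, z axes, in that order (R = Rz(yaw) Ry(pitch) Rx(roll)).
In Python, from cell import ctrl gives the robot as it stands.
- The arm moves only by the tool send_rows, never from a script. Its argument "rows" is a list that holds one entry, the list of rows, each a list of 6 numbers: the shift along the tool's x, y, z in cm, then the turn, a rotation vector about the tool's x, y, z in rad. In form: [[[tx, ty, tz, wx, wy, wz], ...]]. A call has 1 to 10 rows; each row is the pose to reach, as a shift and turn from the pose commanded when the call began, along the tool's axes at that moment; what a row does not reach only later rows make up. A row lasts 1/10 s, in which the tool goes at most 50 mm and 8.59 degrees, less where a joint would pass 70% of its speed; a pose out of reach is approached as far as the arm can. A call with a gripper value outside its range is refused whole. "grip" is the closure in counts, from 0 (fully open) to 255 (shut), set as the call begins (left out, the last holds). The fingers move at their own pace and stop on an object; the grip force is fixed at half the most. Time passes only in rows, so rows that repeat a pose let the fingers close. It gives the time, the measured TCP pose, the force, the opening and the grip force at its end, in the units of the state.
- ctrl.read_state(): the state, without advancing time (a new reading comes with each control period).
- ctrl.get_image(name): name is "scene" or "top" or "wrist"; returns a dict with "pixels" (384x512x3 uint8, red, green, blue), "fx", "fy", "cx", "cy" (pixels), "extrinsics" (4x4, takes a point from camera to world coordinates); the wrist camera has in their place "mount" (4x4, takes a point from camera to tool coordinates, whose origin is the TCP and whose axes are the flange's). Camera axes: x right, y up, looking along -z (the intrinsics and any distortion apply to the point x, -y, -z); pixel columns grow to the right and rows downward; lengths in mm; the calibration is good to about 2 mm. A picture is of the moment at which its call begins: read the wrist's pose just before it. There is no depth.
- ctrl.finish_job(): hands the job in; it is judged then, once.
The state is a dict: "clock": time; "qpos": joint angles; "qd": joint speeds; "tau": joint torques, N m; "eef_pos": TCP position; "tool_rot": TCP orientation; "force": force on the tool from outside, world axes, zero at the start; "torque": the same for the moment, N m; "width": finger opening in mm; "gripper_force": force on a finger pad.
Only numpy, scipy, OpenCV 4.12 (cv2) and the standard library are available. Lean on these libraries where they do the work, as an engineer would, in place of code of your own. Each camera call takes 0.05 s, during which the arm holds its last target. There are 200 camera calls.

TASK

Lock the spring-return hand throttle open, ready for its cable: push the lever round against its spring by the upright finger plate, feel for the one place along the swing where the lock button will go in, and while holding the lever there press the button right down to its stop. Then let the lever settle back on the lock, so that lever and button stay put when you let go, and leave the tools and parts lying round it where they are.

Things in the scene. Friction and masses are not known exactly. Their poses are not given: they have to be found in the camera images.
- throttle: hand throttle: fixed grey cast base, T-shaped, about 195 x 236 mm, 12 mm thick, with a pillar, coiled return spring and a steel lever that swings level over a curved steel quadrant plate (outer radius 174 mm, top 64 mm above the bench). Origin on the pivot axis at bench height, z up; half-way through its swing the lever points along its -x
- pivot (a point): the lever's upright pivot axis, 80 mm above the bench, at mid-thickness of the lever bar (75 to 85 mm above the bench; the pivot nut reaches 106 mm). Axes as throttle
- lever (a joint): angle of the lever about the pivot, rad: 0 at rest, growing counter-clockwise seen from above, 1.25 at its far stop. The lever's direction is -x of the base turned by (angle - 0.65). A torsion spring drives it back to 0: about 4 N at the finger plate at rest, 10 N at 0.9 rad
- finger_plate (a point): upright steel finger plate on the lever's end, 46 mm wide along the lever, 8 mm thick, from 85 to 142 mm above the bench. The point is the middle of the pushed face (which looks to the lock button), 124 mm above the bench, 137 mm from the pivot axis. -x of this point points outward along the lever, -y is the way to push; shut fingers can stand over the button to push it
- button_top (a point): middle of the top of the lock button, a black mushroom head 28 mm across on the dark lever bar, 135 mm from the pivot axis and 15 mm from the face of the finger plate, on its +y side; 113.5 mm above the bench when up, 96 mm when fully down. It swings with the lever
- lock_button (a joint): travel of the button, m: 0 up, 0.0175 on its stop; spring 4 N up, 8.4 N down. Off the lock its 14 mm collar meets the plate after 4 mm. It goes through only at the keyhole's wide end (4 mm play each way), whose middle lies at an unknown lever angle of 0.75 to 1.05 rad; the lever then runs back 0.14 rad into the narrow end and stops, the button caught at 0.015
- spark_plug_0: spark plug lying left of the throttle, 64 mm long; origin at the middle of its underside
- spark_plug_1: second spark plug lying left of the throttle, 64 mm long
- spanner_13: combination spanner 170 mm long lying at the left front of the bench
- allen_set: set of keys in a holder, 85 x 28 x 21 mm, lying right of the throttle, below the swing of the lever
- tape_roll: roll of black tape, 58 mm across, 19 mm high, left of the throttle

How it is judged (in metres and radians):
On the way:
1. with the lever held over against its spring, the lock button is pressed down to its stop (value of joint lever above 0.6 rad and value of joint lock_button above 0.0162 m), for 0.1 s.
At the end, for the whole second after the job is handed in: The lever stands still on the lock, wound between 0.56 and 0.97 rad, and the lock button is caught down (more than 13.5 mm of its 17.5 mm travel) with nothing holding them (value of joint lever between 0.56 and 0.97 rad and value of joint lock_button above 0.0135 m and velocity of joint lever between -0.05 and 0.05 rad/s); the robot touches nothing.
It fails at once if a spark plug, the spanner, the key set or the tape roll is moved by more than 30 mm (distance of any of spark_plug_0, spark_plug_1, spanner_13, allen_set, tape_roll from where it was at the start of the episode above 0.03 m).
It also fails if it takes over 54 s, if anything falls off the work surface, if the arm or the gripper's body presses on something with over 40 N, if the wrist force passes 120 N, or if a joint passes its speed limit or range.

## Working session

There is one attempt and no reset: what is moved stays moved. The work goes in short steps, Python scripts to look and compute and a tool call to move; the robot and the scene stay as the last step left them, time stands still between calls to the robot, and variables do not carry over. Pictures are saved under pics/ and viewed, at most 10 in all, crops included, and the job is handed in when it is done.

Besides the shell and the picture viewer there is one more tool, called after ">>>" as name(argument=value, ...) on one line, values as JSON. send_rows: Moves the arm, as the interface text tells. Its arguments: {"type":"object","properties":{"rows":{"type":"array","items":{"type":"array","items":{"type":"array","items":{"type":"number"}}}},"grip":{"type":"number"}},"required":["rows"]}

```bash
mkdir -p pics; ls; python3 - <<'E'
from cell import ctrl
import cv2,numpy as np,pickle
s=ctrl.read_state();print({k:np.round(v,3).tolist() for k,v in s.items()})
for n in("top","scene"):
    im=ctrl.get_image(n);pickle.dump(im,open(n+".pkl","wb"))
    cv2.imwrite(f"pics/{n}.png",cv2.cvtColor(im["pixels"],cv2.COLOR_RGB2BGR));print(n,im["fx"],im["cx"],im["cy"],im["extrinsics"])
    print([k for k in im])
E
```

```text
pics
{'clock': 0.0, 'qpos': [-1.351, 0.629, 0.038, 1.518, -0.027, 0.996, -0.02], 'qd': [0.002, -0.0, -0.002, -0.001, 0.002, 0.001, 0.001], 'tau': [-0.001, -56.339, 1.226, -19.345, 0.011, 0.01, -0.0], 'eef_pos': [183.101, 623.146, 302.978], 'tool_rot': [-3.14, 0.0, 2.856], 'force': [-0.782, 0.481, -0.735], 'torque': [0.004, -0.002, -0.035], 'gripper_force': 0.0, 'width': 85.34}
top 488.3983534159239 252.590334212761 188.11592458272946 [[-9.21838619e-03  9.96225245e-01 -8.63150162e-02  4.45732771e+02]
 [-9.99944969e-01 -9.61617353e-03 -4.19389293e-03  1.39654582e+02]
 [-5.00808219e-03  8.62716053e-02  9.96259067e-01  1.16419152e+03]
 [ 0.00000000e+00  0.00000000e+00  0.00000000e+00  1.00000000e+00]]
['pixels', 'fx', 'fy', 'cx', 'cy', 'extrinsics']
scene 465.30371094078384 252.35449972254847 187.1056501887098 [[ 6.30284825e-01  4.68374655e-01 -6.19165747e-01 -3.03676671e+01]
 [-7.76116422e-01  3.59986126e-01 -5.17738630e-01 -3.11259841e+02]
 [-1.96045735e-02  8.06867505e-01  5.90407054e-01  6.42201618e+02]
 [ 0.00000000e+00  0.00000000e+00  0.00000000e+00  1.00000000e+00]]
['pixels', 'fx', 'fy', 'cx', 'cy', 'extrinsics']
```

View pics/top.png

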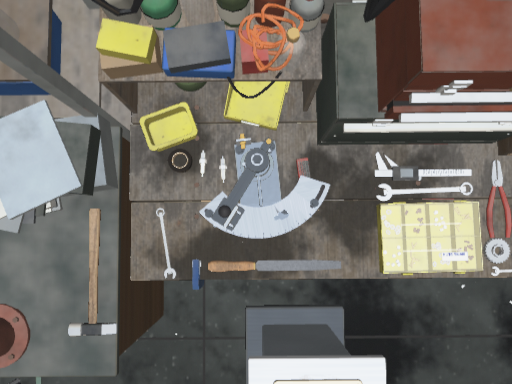

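View pics/scene.png

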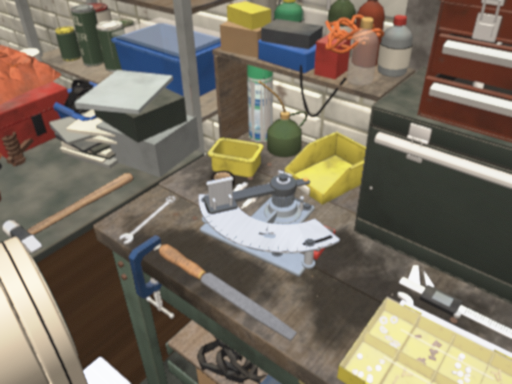

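```bash
cat > h.py <<'E'
import numpy as np,pickle,cv2
def load(n): return pickle.load(open(n+".pkl","rb"))
def ray(im,u,v):
    E=im["extrinsics"];d=E[:3,:3]@np.array([(u-im["cx"])/im["fx"],-(v-im["cy"])/im["fy"],-1]);return E[:3,3],d
def onz(im,u,v,z):
    o,d=ray(im,u,v);return o+d*(z-o[2])/d[2]
def proj(im,p):
    E=im["extrinsics"];c=E[:3,:3].T@(np.array(p)-E[:3,3]);return im["cx"]+im["fx"]*c[0]/-c[2], im["cy"]-im["fy"]*c[1]/-c[2]
E
python3 - <<'E'
import cv2
a=cv2.imread("pics/top.png")[120:250,190:340];b=cv2.imread("pics/scene.png")[165:275,195:345]
cv2.imwrite("pics/c1.png",cv2.resize(a,None,fx=4.6,fy=4.6,interpolation=cv2.INTER_CUBIC))
cv2.imwrite("pics/c2.png",cv2.resize(b,None,fx=5,fy=5,interpolation=cv2.INTER_CUBIC))
E
```

```text
(no output)
```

View pics/c1.png

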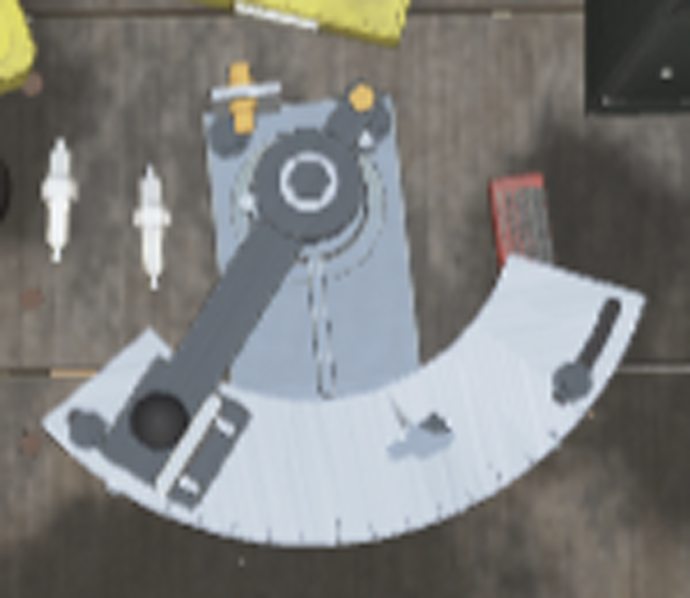

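View pics/c2.png

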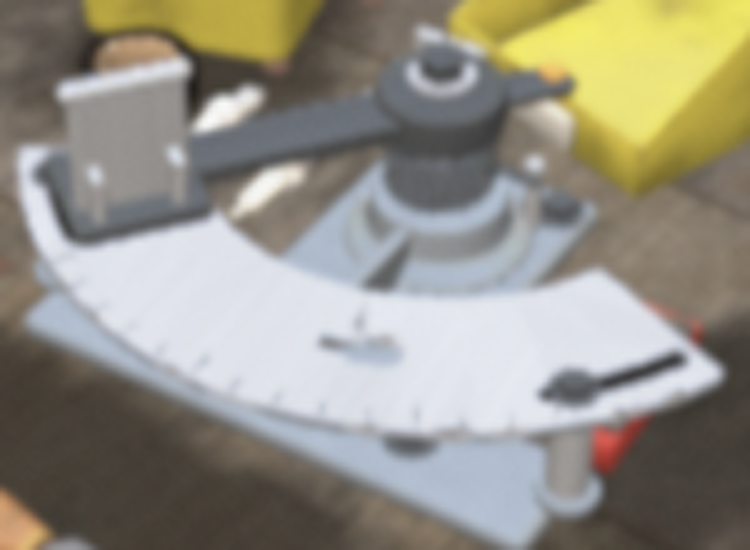

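```bash
python3 - <<'E'
from h import *
t=load("top");c=lambda u,v,z:onz(t,190+u/4.6,120+v/4.6,z)
P=c(308,180,106);B=c(158,418,113.5);print("pivot",P,"button",B,np.hypot(*(B-P)[:2]))
a0=np.arctan2(*(B-P)[1::-1]);print("button ang",a0)
for n,u,v,z in[("plate top a",217,400,142),("plate top b",162,490,142)]:print(n,c(u,v,z))
for n,u,v in[("kL",390,450),("kmid",425,440),("kR",450,430),("kdark",437,427),("slot bulb",570,380),("slotend",612,305),("R corner",645,297),("bolt",88,425),("Lcorner",43,422),("Lin",150,330),("Rin",510,255)]:
    p=c(u,v,64);d=p-P;print(n,p.round(),np.hypot(*d[:2]).round(1),"dAng",(np.arctan2(d[1],d[0])-a0)%(2*np.pi))
# scene check
s=load("scene");print(proj(s,P),"pred pivot; scene px", 195+440/5,165+60/5, proj(s,B))
E
```

```text
pivot [600.91605394 133.97906826 106.        ] button [488.21865789 205.28729423 113.5       ] 133.36253659846682
button ang 2.5774463679504325
plate top a [495.00530948 176.60579665 142.        ]
plate top b [454.3895694 201.8296951 142.       ]
kL [474.  95.  64.] 133.2 dAng 0.8610459679448468
kmid [478.  78.  64.] 134.9 dAng 0.9933987116478926
kR [483.  66.  64.] 136.3 dAng 1.090118811274146
kdark [485.  72.  64.] 131.9 dAng 1.0543893341580777
slot bulb [507.   6.  64.] 158.5 dAng 1.5001094810128688
slotend [544. -15.  64.] 159.6 dAng 1.7677845492710862
R corner [547. -31.  64.] 173.7 dAng 1.8218451637502504
bolt [487. 243.  64.] 157.4 dAng 6.084850313458327
Lcorner [489. 265.  64.] 172.2 dAng 5.985407674303197
Lin [533. 212.  64.] 103.2 dAng 5.988428997871395
Rin [569.  35.  64.] 104.4 dAng 1.8224152113335057
(np.float64(283.52972264123935), np.float64(175.54034200604184)) pred pivot; scene px 283.0 177.0 (np.float64(219.4570999300985), np.float64(185.94309007418306))
```

```bash
cat >> h.py <<'E'
PV=np.array([600.9,134.0]); PSI0=2.582
def lev(th,lat,z,r=135.):
    p=PSI0+th;xy=PV+r*np.array([np.cos(p),np.sin(p)])+lat*np.array([-np.sin(p),np.cos(p)])
    return np.array([xy[0],xy[1],z+73]),p-np.pi/2      # TCP, yaw
def rows(c,cy,targets):
    "c,cy commanded TCP and yaw; tool points straight down"
    R=np.array([[np.cos(cy),np.sin(cy),0],[np.sin(cy),-np.cos(cy),0],[0,0,-1]])
    return [np.round(list(R.T@(np.array(p)-c)/10)+[0,0,-((y-cy+np.pi)%(2*np.pi)-np.pi)],3).tolist() for p,y in targets]
E
python3 - <<'E'
from h import *
c=np.array([183.2,623.7,303.9]);print(lev(0,-8,200)); print(rows(c,2.856,[lev(0,-8,200),lev(0,-8,118)]))
E
```

```text
(array([490.73808686, 212.44331006, 273.        ]), 1.0112036732051033)
[[-41.094, -30.796, 3.09, 0.0, 0.0, 1.845], [-41.094, -30.796, 11.29, 0.0, 0.0, 1.845]]
```

>>> send_rows(rows=[[[-41.1, -30.8, 2, 0, 0, 1.845], [-41.1, -30.8, 2, 0, 0, 1.845], [-41.1, -30.8, 2, 0, 0, 1.845], [-41.1, -30.8, 2, 0, 0, 1.845], [-41.1, -30.8, 2, 0, 0, 1.845], [-41.1, -30.8, 2, 0, 0, 1.845], [-41.1, -30.8, 2, 0, 0, 1.845], [-41.1, -30.8, 2, 0, 0, 1.845], [-41.1, -30.8, 2, 0, 0, 1.845], [-41.1, -30.8, 2, 0, 0, 1.845]]], grip=255)

```text
clock: 1.1
eef_pos: [483.0, 221.8, 284.3]
tool_rot: [-3.141, -0.0, 1.35]
force: [0.7, 0.7, -0.3]
width: -0.3
gripper_force: 0.0
```

```bash
python3 - <<'E'
from h import *
from cell import ctrl
s=ctrl.read_state();print(s["eef_pos"],s["tool_rot"]);print(rows(np.array(s["eef_pos"]),s["tool_rot"][2],[lev(0,-8,190)]))
E
```

```text
[483.04801533 221.81659296 284.29899162] [-3.14129620e+00 -9.71068295e-05  1.34997201e+00]
[[-0.746, 0.956, 2.13, 0.0, 0.0, 0.339]]
```

>>> send_rows(rows=[[[-0.75, 0.96, 2.1, 0, 0, 0.34], [-0.75, 0.96, 2.1, 0, 0, 0.34], [-0.75, 0.96, 2.1, 0, 0, 0.34], [-0.75, 0.96, 2.1, 0, 0, 0.34], [-0.75, 0.96, 2.1, 0, 0, 0.34]]])

```text
clock: 1.6
eef_pos: [489.9, 214.3, 263.3]
tool_rot: [-3.141, 0.0, 1.017]
force: [0.7, -0.1, 0.3]
width: -0.1
gripper_force: 0.0
```

```bash
python3 - <<'E'
from h import *
from cell import ctrl
s=ctrl.read_state();print(s["eef_pos"],s["tool_rot"]);print(rows(np.array(s["eef_pos"]),s["tool_rot"][2],[lev(0,-8,190),lev(0,-8,119)]))
im=ctrl.get_image("wrist");M=im["mount"];print(M)
cv2.imwrite("pics/w1.png",cv2.cvtColor(im["pixels"],cv2.COLOR_RGB2BGR))
R=cv2.Rodrigues(np.zeros(3))[0]
y=s["tool_rot"][2];R=np.array([[np.cos(y),np.sin(y),0],[np.sin(y),-np.cos(y),0],[0,0,-1]])
T=np.eye(4);T[:3,:3]=R;T[:3,3]=s["eef_pos"];im["extrinsics"]=T@M;pickle.dump(im,open("w1.pkl","wb"))
for q in([488.2,205.3,113.5],[*PV,106],[495,176.6,142],[454.4,201.8,142]):print(proj(im,q))
E
```

```text
[489.94576234 214.25583447 263.26149092] [-3.14133592e+00  3.44725827e-04  1.01739862e+00]
[[-0.113, 0.163, 0.026, 0.0, 0.0, 0.006], [-0.113, 0.163, 7.126, 0.0, 0.0, 0.006]]
[[ 2.03503750e-04  9.65317613e-01  2.61078273e-01  6.60866948e+01]
 [ 9.99999671e-01  8.45515264e-06 -8.10736138e-04 -1.47179576e+00]
 [-7.84825330e-04  2.61078353e-01 -9.65317294e-01 -6.99862315e+01]
 [ 0.00000000e+00  0.00000000e+00  0.00000000e+00  1.00000000e+00]]
(np.float64(259.802467162266), np.float64(208.90337127933583))
(np.float64(419.6324026700594), np.float64(207.6166001951585))
(np.float64(289.015328393467), np.float64(248.5863064580695))
(np.float64(223.51954985853925), np.float64(248.47224211077202))
```

View pics/w1.png

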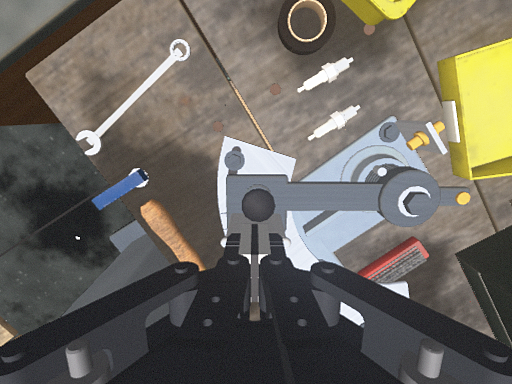

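>>> send_rows(rows=[[[-0.1, 0.1, 7.1, 0, 0, 0], [-0.1, 0.1, 7.1, 0, 0, 0], [-0.1, 0.1, 7.1, 0, 0, 0], [-0.1, 0.1, 7.1, 0, 0, 0]]])

```text
clock: 2.05
eef_pos: [490.8, 212.7, 192.9]
tool_rot: [3.141, -0.0, 1.016]
force: [0.1, -0.1, -0.4]
width: -0.2
gripper_force: 0.0
```

```bash
python3 - <<'E'
from h import *
from cell import ctrl
s=ctrl.read_state();print(s["eef_pos"],s["tool_rot"],s["force"]);print(rows(np.array(s["eef_pos"]),s["tool_rot"][2],[lev(0,-8,119)]+[lev(th,5,118) for th in np.linspace(0.,.6,9)]))
E
```

```text
[490.81455071 212.68172586 192.88582943] [ 3.14136080e+00 -1.89264728e-04  1.01593492e+00] [ 0.06444483 -0.08201673 -0.35736556]
[[-0.024, 0.006, 0.089, 0.0, 0.0, 0.005], [-1.324, -0.0, 0.189, 0.0, 0.0, 0.005], [-2.335, 0.071, 0.189, 0.0, 0.0, -0.07], [-3.337, 0.217, 0.189, 0.0, 0.0, -0.145], [-4.326, 0.438, 0.189, 0.0, 0.0, -0.22], [-5.295, 0.732, 0.189, 0.0, 0.0, -0.295], [-6.239, 1.098, 0.189, 0.0, 0.0, -0.37], [-7.154, 1.534, 0.189, 0.0, 0.0, -0.445], [-8.033, 2.037, 0.189, 0.0, 0.0, -0.52], [-8.872, 2.605, 0.189, 0.0, 0.0, -0.595]]
```

>>> send_rows(rows=[[[-0.7, 0, 0.1, 0, 0, 0], [-1.3, 0, 0.1, 0, 0, 0], [-2.3, 0.1, 0.1, 0, 0, -0.07], [-3.3, 0.2, 0.1, 0, 0, -0.145], [-4.3, 0.4, 0.1, 0, 0, -0.22], [-4.3, 0.4, 0.1, 0, 0, -0.22]]])

```text
clock: 2.65
eef_pos: [472.6, 174.2, 192.8]
tool_rot: [3.138, -0.004, 1.235]
force: [3.3, 5.2, -1.0]
width: 0.5
gripper_force: 2.8
```

```bash
python3 - <<'E'
from h import *
from cell import ctrl
s=ctrl.read_state();print(s["eef_pos"],s["tool_rot"],s["force"],s["torque"]);print(lev(.225,5,118));print(rows(np.array(s["eef_pos"]),s["tool_rot"][2],[lev(th,5,118) for th in np.arange(.225,.8,.06)]))
im=ctrl.get_image("top");pickle.dump(im,open("top2.pkl","wb"))
a=cv2.cvtColor(im["pixels"],cv2.COLOR_RGB2BGR)[120:250,190:340]
im=ctrl.get_image("scene");b=cv2.cvtColor(im["pixels"],cv2.COLOR_RGB2BGR)[120:250,150:300]
cv2.imwrite("pics/c3.png",cv2.resize(np.hstack([a,b]),None,fx=2.6,fy=2.6,interpolation=cv2.INTER_CUBIC))
E
```

```text
[472.58398315 174.15424223 192.8486897 ] [ 3.13798917 -0.0039126   1.23530125] [ 3.33307818  5.1730132  -1.03521555] [ 1.02032969 -0.71803164  0.08055651]
(array([471.74461698, 173.60917869, 191.        ]), 1.2362036732051034)
[[-0.079, -0.061, 0.185, 0.0, 0.0, -0.001], [-0.888, -0.006, 0.185, 0.0, 0.0, -0.061], [-1.691, 0.097, 0.185, 0.0, 0.0, -0.121], [-2.488, 0.248, 0.185, 0.0, 0.0, -0.181], [-3.273, 0.447, 0.185, 0.0, 0.0, -0.241], [-4.046, 0.693, 0.185, 0.0, 0.0, -0.301], [-4.802, 0.984, 0.185, 0.0, 0.0, -0.361], [-5.539, 1.321, 0.185, 0.0, 0.0, -0.421], [-6.255, 1.701, 0.185, 0.0, 0.0, -0.481], [-6.947, 2.123, 0.185, 0.0, 0.0, -0.541]]
```

View pics/c3.png

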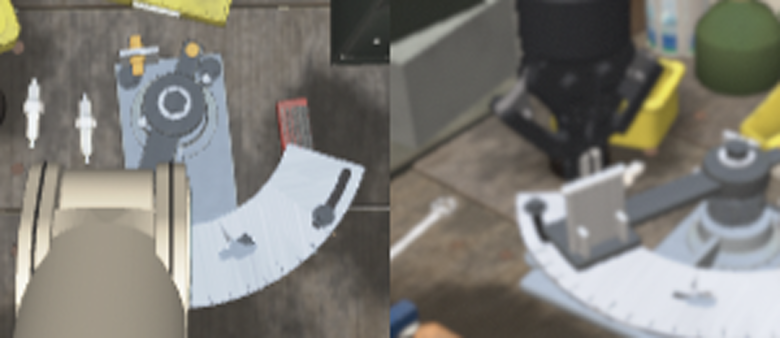

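>>> send_rows(rows=[[[-0.9, 0, 0.1, 0, 0, -0.06], [-1.7, 0.1, 0.1, 0, 0, -0.12], [-2.5, 0.25, 0.1, 0, 0, -0.18], [-3.3, 0.45, 0.1, 0, 0, -0.24], [-4.05, 0.7, 0.1, 0, 0, -0.3], [-4.8, 1.0, 0.1, 0, 0, -0.36], [-5.5, 1.3, 0.1, 0, 0, -0.42], [-6.2, 1.7, 0.1, 0, 0, -0.48], [-6.2, 1.7, 0.1, 0, 0, -0.48]]])

```text
clock: 3.65
eef_pos: [468.3, 111.8, 191.9]
tool_rot: [3.137, -0.003, 1.716]
force: [0.2, 8.8, 4.9]
width: 0.2
gripper_force: 4.2
```

```bash
cat >> h.py <<'E'
def where(s):
    p=np.array(s["eef_pos"][:2]);y=s["tool_rot"][2];d=p-PV
    for th in [y-(PSI0-np.pi/2)]:
        a=PSI0+th;return dict(th=th,r=d@[np.cos(a),np.sin(a)],lat=d@[-np.sin(a),np.cos(a)],tipz=s["eef_pos"][2]-73,Ft=np.dot(s["force"][:2],[-np.sin(a),np.cos(a)]),Fr=np.dot(s["force"][:2],[np.cos(a),np.sin(a)]),Fz=s["force"][2])
E
python3 - <<'E'
from h import *
from cell import ctrl
s=ctrl.read_state();print(where(s),s["torque"]);print(rows(np.array(s["eef_pos"]),s["tool_rot"][2],[lev(.705,5,111)]+[lev(th,5,111) for th in np.arange(.73,1.1,.04)]))
E
```

```text
{'th': np.float64(0.7049539030563416), 'r': np.float64(134.4218558102184), 'lat': np.float64(2.7139684657368974), 'tipz': np.float64(118.94242857234525), 'Ft': np.float64(-8.70940544836034), 'Fr': np.float64(-1.4700926694362184), 'Fz': np.float64(4.865886443859822)} [ 1.76994156 -0.20069338  0.05856539]
[[-0.229, -0.058, 0.794, 0.0, 0.0, -0.0], [-0.567, -0.041, 0.794, 0.0, 0.0, -0.025], [-1.105, 0.003, 0.794, 0.0, 0.0, -0.065], [-1.641, 0.069, 0.794, 0.0, 0.0, -0.105], [-2.175, 0.156, 0.794, 0.0, 0.0, -0.145], [-2.704, 0.265, 0.794, 0.0, 0.0, -0.185], [-3.229, 0.394, 0.794, 0.0, 0.0, -0.225], [-3.748, 0.545, 0.794, 0.0, 0.0, -0.265], [-4.26, 0.716, 0.794, 0.0, 0.0, -0.305], [-4.765, 0.907, 0.794, 0.0, 0.0, -0.345], [-5.263, 1.118, 0.794, 0.0, 0.0, -0.385]]
```

>>> send_rows(rows=[[[-0.6, 0, 0, 0, 0, -0.025], [-1.1, 0, 0, 0, 0, -0.065], [-1.65, 0.05, 0, 0, 0, -0.105], [-2.2, 0.15, 0, 0, 0, -0.145], [-2.2, 0.15, 0.2, 0, 0, -0.145], [-2.2, 0.15, 0.4, 0, 0, -0.145], [-2.2, 0.15, 0.4, 0, 0, -0.145]]])

```text
clock: 4.35
eef_pos: [471.7, 91.7, 187.6]
tool_rot: [3.139, -0.004, 1.862]
force: [0.3, 9.6, 4.6]
width: 0.2
gripper_force: 4.7
```

```bash
cat > st.py <<'E'
from h import *
from cell import ctrl
s=ctrl.read_state();w=where(s);print({k:round(float(v),3) for k,v in w.items()},s["clock"],np.round(s["torque"],2))
print(rows(np.array(s["eef_pos"]),s["tool_rot"][2],[lev(w["th"]+d,w["lat"],w["tipz"],w["r"]) for d in np.arange(.02,.21,.02)]))
E
python3 st.py
```

```text
{'th': 0.851, 'r': 135.88, 'lat': 3.423, 'tipz': 114.586, 'Ft': -9.132, 'Fr': -3.03, 'Fz': 4.645} 4.35 [ 1.98  0.14 -0.03]
[[-0.272, 0.01, 0.0, 0.0, 0.0, -0.02], [-0.543, 0.025, 0.0, 0.0, 0.0, -0.04], [-0.814, 0.045, 0.0, 0.0, 0.0, -0.06], [-1.085, 0.071, 0.0, 0.0, 0.0, -0.08], [-1.355, 0.102, 0.0, 0.0, 0.0, -0.1], [-1.624, 0.139, 0.0, 0.0, 0.0, -0.12], [-1.893, 0.181, 0.0, 0.0, 0.0, -0.14], [-2.16, 0.228, 0.0, 0.0, 0.0, -0.16], [-2.427, 0.281, 0.0, 0.0, 0.0, -0.18], [-2.693, 0.339, 0.0, 0.0, 0.0, -0.2]]
```

>>> send_rows(rows=[[[0, 0, 0.2, 0, 0, 0], [0, 0, 0.4, 0, 0, 0], [0, 0, 0.6, 0, 0, 0], [0, 0, 0.6, 0, 0, 0]]])

```text
clock: 4.75
eef_pos: [471.5, 91.6, 181.9]
tool_rot: [3.139, -0.004, 1.862]
force: [-1.6, 9.1, 7.0]
width: 0.3
gripper_force: 7.8
```

```bash
python3 st.py|head -1
```

```text
{'th': 0.851, 'r': 136.129, 'lat': 3.399, 'tipz': 108.883, 'Ft': -9.122, 'Fr': -1.104, 'Fz': 6.99} 4.75 [ 1.85  0.38 -0.01]
```

>>> send_rows(rows=[[[0, 0, 0.2, 0, 0, 0], [0, 0, 0.3, 0, 0, 0], [0, 0, 0.3, 0, 0, 0]]])

```text
clock: 5.05
eef_pos: [471.6, 91.6, 180.9]
tool_rot: [3.138, -0.004, 1.862]
force: [-6.7, 7.2, 31.5]
width: 0.1
gripper_force: 19.9
```

```bash
python3 st.py|head -1
```

```text
{'th': 0.851, 'r': 135.992, 'lat': 3.509, 'tipz': 107.925, 'Ft': -8.777, 'Fr': 4.356, 'Fz': 31.474} 5.05 [1.68 1.39 0.02]
```

>>> send_rows(rows=[[[0, 0, -0.13, 0, 0, 0], [-0.25, 0, -0.13, 0, 0, -0.02], [-0.4, 0.02, -0.13, 0, 0, -0.03], [-0.55, 0.03, -0.13, 0, 0, -0.04], [-0.55, 0.03, -0.13, 0, 0, -0.04]]])

```text
clock: 5.55
eef_pos: [473.2, 86.7, 180.9]
tool_rot: [3.139, -0.004, 1.903]
force: [-3.5, 10.3, 15.0]
width: 0.2
gripper_force: 8.6
```

```bash
python3 st.py|head -1
```

```text
{'th': 0.891, 'r': 136.099, 'lat': 3.105, 'tipz': 107.871, 'Ft': -10.906, 'Fr': -0.06, 'Fz': 14.96} 5.55 [1.91 0.66 0.  ]
```

>>> send_rows(rows=[[[-0.14, 0, 0, 0, 0, -0.01], [-0.27, 0.01, 0, 0, 0, -0.02], [-0.4, 0.02, 0, 0, 0, -0.03], [-0.4, 0.02, 0, 0, 0, -0.03]]])

```text
clock: 5.95
eef_pos: [474.7, 82.9, 180.8]
tool_rot: [3.139, -0.004, 1.932]
force: [-4.1, 8.3, 15.4]
width: -0.3
gripper_force: 8.5
```

```bash
python3 st.py|head -1
```

```text
{'th': 0.921, 'r': 136.083, 'lat': 3.165, 'tipz': 107.799, 'Ft': -9.26, 'Fr': 0.902, 'Fz': 15.358} 5.95 [ 1.82  0.71 -0.01]
```

>>> send_rows(rows=[[[-0.14, 0, 0, 0, 0, -0.01], [-0.27, 0.01, 0, 0, 0, -0.02], [-0.4, 0.02, 0, 0, 0, -0.03], [-0.4, 0.02, 0, 0, 0, -0.03]]])

```text
clock: 6.35
eef_pos: [476.3, 79.0, 180.6]
tool_rot: [3.139, -0.003, 1.962]
force: [-2.9, 9.5, 12.7]
width: 0.0
gripper_force: 7.4
```

```bash
python3 st.py|head -1
```

```text
{'th': 0.951, 'r': 136.119, 'lat': 3.343, 'tipz': 107.586, 'Ft': -9.888, 'Fr': -0.983, 'Fz': 12.705} 6.35 [ 1.8   0.6  -0.03]
```

>>> send_rows(rows=[[[-0.14, 0, 0, 0, 0, -0.01], [-0.27, 0.01, 0, 0, 0, -0.02], [-0.27, 0.01, 0, 0, 0, -0.02]]])

```text
clock: 6.65
eef_pos: [477.4, 76.6, 180.5]
tool_rot: [3.139, -0.003, 1.982]
force: [-4.2, 9.2, 12.7]
width: 0.3
gripper_force: 7.5
```

```bash
python3 st.py|head -1
```

```text
{'th': 0.971, 'r': 136.128, 'lat': 3.277, 'tipz': 107.543, 'Ft': -10.116, 'Fr': 0.192, 'Fz': 12.729} 6.65 [ 1.78  0.61 -0.01]
```

>>> send_rows(rows=[[[-0.14, 0, 0.05, 0, 0, -0.01], [-0.27, 0.01, 0.05, 0, 0, -0.02], [-0.27, 0.01, 0.05, 0, 0, -0.02]]])

```text
clock: 6.95
eef_pos: [478.6, 74.1, 180.0]
tool_rot: [3.139, -0.003, 2.002]
force: [-4.2, 9.5, 12.3]
width: 0.1
gripper_force: 7.6
```

```bash
python3 st.py|head -1
```

```text
{'th': 0.991, 'r': 136.166, 'lat': 3.225, 'tipz': 107.02, 'Ft': -10.397, 'Fr': -0.113, 'Fz': 12.347} 6.95 [ 1.82  0.61 -0.05]
```

>>> send_rows(rows=[[[0, 0, 0.1, 0, 0, 0], [0, 0, 0.2, 0, 0, 0], [0, 0, 0.2, 0, 0, 0]]])

```text
clock: 7.25
eef_pos: [478.5, 74.2, 177.9]
tool_rot: [3.139, -0.003, 2.002]
force: [-3.7, 8.1, 12.2]
width: 0.2
gripper_force: 7.9
```

```bash
python3 st.py|head -1
```

```text
{'th': 0.991, 'r': 136.207, 'lat': 3.126, 'tipz': 104.923, 'Ft': -8.891, 'Fr': 0.034, 'Fz': 12.179} 7.25 [ 1.82  0.58 -0.06]
```

>>> send_rows(rows=[[[0, 0, 0.2, 0, 0, 0], [0, 0, 0.4, 0, 0, 0], [0, 0, 0.6, 0, 0, 0], [0, 0, 0.8, 0, 0, 0], [0, 0, 0.9, 0, 0, 0], [0, 0, 0.9, 0, 0, 0]]])

```text
clock: 7.85
eef_pos: [478.7, 74.4, 169.2]
tool_rot: [3.139, -0.003, 2.003]
force: [-4.0, 10.1, 12.0]
width: 0.0
gripper_force: 3.9
```

```bash
python3 st.py|head -1
```

```text
{'th': 0.992, 'r': 135.952, 'lat': 2.985, 'tipz': 96.162, 'Ft': -10.885, 'Fr': -0.628, 'Fz': 12.011} 7.85 [1.61 0.52 0.01]
```

>>> send_rows(rows=[[[0, 0, 0.1, 0, 0, 0], [0, 0, 0.2, 0, 0, 0], [0, 0, 0.3, 0, 0, 0], [0, 0, 0.3, 0, 0, 0], [0, 0, 0.3, 0, 0, 0]]])

```text
clock: 8.35
eef_pos: [479.0, 73.9, 168.0]
tool_rot: [3.137, -0.003, 2.002]
force: [-6.6, 8.0, 33.6]
width: 0.0
gripper_force: 15.7
```

```bash
python3 st.py|head -1; python3 - <<'E'
from h import *
from cell import ctrl
s=ctrl.read_state();w=where(s)
print(rows(np.array(s["eef_pos"]),s["tool_rot"][2],[lev(w["th"]-d,w["lat"],w["tipz"],w["r"]) for d in np.arange(.02,.21,.02)]))
E
```

```text
{'th': 0.991, 'r': 135.895, 'lat': 3.645, 'tipz': 94.958, 'Ft': -10.031, 'Fr': 2.697, 'Fz': 33.637} 8.35 [1.28 1.14 0.11]
[[0.272, -0.005, 0.0, 0.0, 0.0, 0.02], [0.544, -0.004, 0.0, 0.0, 0.0, 0.04], [0.816, 0.003, 0.0, 0.0, 0.0, 0.06], [1.087, 0.014, 0.0, 0.0, 0.0, 0.08], [1.359, 0.031, 0.0, 0.0, 0.0, 0.1], [1.629, 0.054, 0.0, 0.0, 0.0, 0.12], [1.9, 0.082, 0.0, 0.0, 0.0, 0.14], [2.17, 0.115, 0.0, 0.0, 0.0, 0.16], [2.439, 0.154, 0.0, 0.0, 0.0, 0.18], [2.707, 0.198, 0.0, 0.0, 0.0, 0.2]]
```

>>> send_rows(rows=[[[0, 0, -0.12, 0, 0, 0], [0.27, 0, -0.12, 0, 0, 0.02], [0.54, 0, -0.12, 0, 0, 0.04], [0.81, 0, -0.12, 0, 0, 0.06], [1.09, 0.01, -0.12, 0, 0, 0.08], [1.36, 0.03, -0.12, 0, 0, 0.1], [1.63, 0.05, -0.12, 0, 0, 0.12], [1.9, 0.08, -0.12, 0, 0, 0.14], [2.17, 0.11, -0.12, 0, 0, 0.16], [2.17, 0.11, -0.12, 0, 0, 0.16]]])

```text
clock: 9.35
eef_pos: [471.6, 92.3, 168.1]
tool_rot: [3.138, -0.001, 1.841]
force: [-2.8, 3.6, 19.9]
width: 0.1
gripper_force: 10.7
```

```bash
python3 st.py|head -1
```

```text
{'th': 0.829, 'r': 135.712, 'lat': 5.742, 'tipz': 95.115, 'Ft': -4.221, 'Fr': 1.724, 'Fz': 19.939} 9.35 [0.22 0.47 0.14]
```

>>> send_rows(rows=[[[0.27, 0, 0, 0, 0, 0.02], [0.54, 0, 0, 0, 0, 0.04], [0.54, 0, 0, 0, 0, 0.04]]])

```text
clock: 9.65
eef_pos: [471.2, 93.5, 168.2]
tool_rot: [3.137, 0.004, 1.796]
force: [-0.9, -6.7, 21.0]
width: -0.1
gripper_force: 10.2
```

```bash
python3 st.py|head -1
```

```text
{'th': 0.785, 'r': 135.507, 'lat': 10.509, 'tipz': 95.157, 'Ft': 6.33, 'Fr': 2.382, 'Fz': 20.992} 9.65 [-1.58  0.02 -0.08]
```

>>> send_rows(rows=[[[0, 0, -0.3, 0, 0, 0], [0, 0, -0.8, 0, 0, 0], [0, 0, -1.5, 0, 0, 0], [0, 0, -2.5, 0, 0, 0]]])

```text
clock: 10.05
eef_pos: [468.7, 96.4, 190.8]
tool_rot: [-3.14, -0.0, 1.801]
force: [-0.5, 1.2, 1.4]
width: 0.1
gripper_force: 0.0
```

```bash
python3 st.py|head -1
```

```text
{'th': 0.79, 'r': 137.295, 'lat': 6.429, 'tipz': 117.817, 'Ft': -1.307, 'Fr': 0.169, 'Fz': 1.362} 10.05 [-0.01  0.02  0.03]
```

Free of contact; rise well clear and swing aside to look.

>>> send_rows(rows=[[[0.3, 0, -3, 0, 0, 0], [0.3, 0, -6, 0, 0, 0], [0.3, 0, -9, 0, 0, 0], [5, 0, -12, 0, 0, 0], [10, 0, -12, 0, 0, 0], [15, 0, -12, 0, 0, 0], [20, 0, -12, 0, 0, 0], [20, 0, -12, 0, 0, 0], [20, 0, -12, 0, 0, 0]]])

```text
clock: 10.95
eef_pos: [422.5, 292.7, 310.6]
tool_rot: [-3.141, -0.0, 1.805]
force: [-0.2, -0.9, -0.6]
width: 0.2
gripper_force: 0.0
```

```bash
python3 st.py|head -1; python3 - <<'E'
from h import *
from cell import ctrl
a=cv2.cvtColor(ctrl.get_image("top")["pixels"],cv2.COLOR_RGB2BGR)[120:250,190:340]
b=cv2.cvtColor(ctrl.get_image("scene")["pixels"],cv2.COLOR_RGB2BGR)[160:290,195:345]
cv2.imwrite("pics/c4.png",cv2.resize(np.hstack([a,b]),None,fx=2.6,fy=2.6,interpolation=cv2.INTER_CUBIC))
E
```

```text
{'th': 0.794, 'r': 136.651, 'lat': -195.773, 'tipz': 237.616, 'Ft': 0.86, 'Fr': 0.393, 'Fz': -0.567} 10.95 [-0.05  0.    0.02]
```

View pics/c4.png

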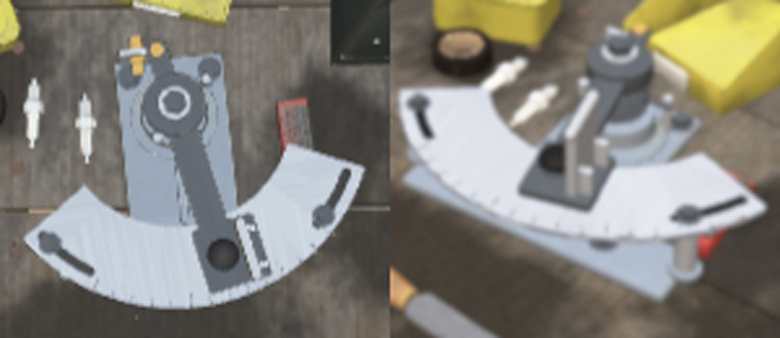

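The picture shows the lever standing wound at about 0.85 rad. In the left half the button is at (222,253) and the pivot at (174,100). The button is down, the robot is clear, and the loose parts are where they were.

```bash
python3 -c "
from cell import ctrl
print(ctrl.finish_job())"
```

```text
the job is handed in; nothing more can be done
None
```

The throttle is locked open and handed in at about 11 s: the button went in at about 0.99 rad, was pressed to its stop, and the lever settled back on the lock at about 0.85 rad with the robot clear and the visible loose parts unmoved; the judge's verdict was not shown.

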